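# Fit the cap on the grinding mill and hold it against the run spring

## Robot

A 6-joint arm with a two-finger parallel gripper is mounted at the origin on the work surface. World frame = base frame: x ahead of the robot, y to its left, z up, the work surface at z = 0. Lengths are in m, angles in rad, forces in N, time in s.
With the tool pointing down it reaches from about 0.3 to 0.775 m from the base axis. Payload 14.6 kg.
Tool frame: the origin (TCP) lies on the front face of the gripper's body, between the roots of the fingers; the fingertips stand 97 mm ahead of it and the grasp point (between the pads) lies 78 mm ahead of it; z points along the fingers, x is the direction in which the jaws open and shut, and the axes are right-handed (so a half turn about z gives the same grasp; the last joint's range is limited). The gripper opens to 94 mm and grips with 3 to 60 N. Pads are 16 mm wide; open, the fingers measure 119 mm over their backs; the gripper's body (75 mm by 177 mm) begins 78 mm behind the grasp point.
Start: joints at [1.159, 0.3, 1.521, -0, 1.321, -0.067], TCP at [0.186, 0.518, 0.303] pointing down, gripper open.
Joint ranges: [-3.03, 3.03], [-0.79, 2.21], [0.23, 2.52], [-1.04, 4.18], [0, 3.07], [-2.55, 2.55]. Speed limits (rad/s): [2.22, 2.22, 2.57, 3.14, 3.14, 3.14].

## Interface

Orientations are given as [roll, pitch, yaw] about the fixed x, y, z axes, in that order (R = Rz(yaw) Ry(pitch) Rx(roll)).
In Python, from station import sensors, camera, ctrl gives the robot as it stands.
- The arm moves only by the tool move_arm, never from a script. Its argument "rows" is text: rows parted by semicolons, each of 6 numbers parted by spaces: the shift along the tool's x, y, z in mm, then the turn, a rotation vector about the tool's x, y, z in rad. In form: x y z wx wy wz; .... A call has 1 to 20 rows; each row shifts and turns the pose as measured when the row begins, along the tool's axes as they then stand; what a row does not reach is not made up. A row lasts 1/8 s, in which the tool goes at most 62.5 mm and 10.7 degrees, less where a joint would pass 70% of its speed; a pose out of reach is approached as far as the arm can. A call with a gripper value outside its range is refused whole. "grip" is the opening, from -1 (shut) to 1 (fully open), set as the call begins (left out, the last holds). The fingers move at their own pace and stop on an object; "newtons" is the grip in N (left out, the last holds). Time passes only in rows, so rows that do not move let the fingers close. It gives the time, the measured TCP pose, the force and the opening at its end, in the units of the state.
- sensors.get_obs(): the state, without advancing time (a new reading comes with each control period).
- camera(name): name is "side" or "top" or "wrist"; returns a dict with "color" (420x560x3 uint8, blue, green, red), "z_map" (420x560 float32, m along the optical axis (not along the pixel's ray), 0 where there is no reading), "mtx" (3x3 intrinsics, pixels), "position" and "attitude" of the camera in the world; the wrist camera has in their place "hand_eye" (4x4, takes a point from camera to tool coordinates, whose origin is the TCP and whose axes are the tool frame's). Camera axes: x right, y down, z forward; pixel columns grow to the right and rows downward; lengths in m; the calibration is good to about 2 mm. A picture is of the moment at which its call begins: read the wrist's pose just before it.
- ctrl.hand_in(): hands the job in, once; it reports no verdict.
The state is a dict: "time_s": time; "qpos": joint angles; "joint_vel": joint speeds; "tau": joint torques, N m; "ee_pos": TCP position; "eef_rot": TCP orientation; "force": force on the tool from outside, world axes, zero at the start; "moment": the same for the moment, N m; "grip_width": finger opening in m.
Only numpy, scipy, OpenCV 4.12 (cv2) and the standard library are available. Lean on these libraries where they do the work, as an engineer would, in place of code of your own. Each camera call takes 0.05 s, during which the arm holds its last target.

## Task

Take the grinding cap off the blue tray by its orange bar grip and lower it into the collar of the mill with its two lugs in the two entry slots, push it down against the spring and turn it clockwise (seen from above) a quarter turn, fully home to the stop. The mill runs only while the cap is held there against its return spring, so finish with the cap still gripped and held turned at the stop: do not let go. Leave the beakers, jars and dropper bottles standing where they are.

Things in the scene. Friction and masses are not known exactly. Their poses are not given: they have to be found in the camera images.
- cap_grip (a point): Centre of the orange bar grip on top of the loose grinding cap (0.13 to 0.25 kg). The bar is 60 mm long (x axis), 18 mm wide (y), 30 mm tall (z up, 15 mm above and below this point) and stands on the flat white top of a round clear drum. It starts upright in any of four places on the tray, over 100 mm from its neighbours. Half a turn about z gives the same cap.
- cap_foot (a point): Centre of the cap's underside, 55 mm straight below cap_grip, same axes. The drum is 70 mm in diameter and 40 mm high, its lower edge chamfered from 63 mm at the bottom to 70 mm at 4 mm up. Two steel lugs stick out at its +x and -x sides, in line with the bar: 12 mm wide, reaching to 42 mm from the axis, from 4 to 9 mm above the underside.
- mill_mouth (a point): On the upright axis of the mill's collar, level with its top face, 160 mm above the bench; z up. The bore is 74 mm in diameter. The two entry slots in the 10 mm thick flange round it lie at the +x and -x sides (red marks), 20 mm wide, reaching to 44 mm from the axis. Below the flange the lugs can turn clockwise only, to the green marks.
- mill: White grinding mill fixed to the bench, 134 x 124 mm, 108 mm high, with a round metal collar 100 mm in outside diameter on top, up to 160 mm. Origin under its centre; its blue control panel faces its -x side.
- tray: Blue tray fixed to the bench, 385 x 285 mm, rim 20 mm high; origin under its centre. Its floor, 4 mm above the bench, carries the cap, three beakers and two jars.
- seal_ring (a joint): Sprung ring inside the collar on which the cap's underside lands; m pressed down. 0: free, its top 14 mm below the collar's top; 0.0085: bottom. It pushes up with 3 N when free and 0.8 N more per mm. The lugs clear the flange once it is down 5 mm (cap_grip 36 mm above mill_mouth); press it 7 to 8 mm before turning. After the turn the flange keeps the lugs from rising.
- interlock (a joint): Sprung run interlock that the lugs push round under the flange; rad, clockwise. 0: free; 1.4: at the stop, where the mill runs. The lugs meet it about 0.1 rad from the slots' middle, so the cap turns about 1.5 rad in all. Its spring turns back with 0.11 N m at 0 rising to 0.42 N m at the stop; rubbing adds up to 0.2 N m. It springs most of the way back if the cap is let go.
- beaker_a_mid (a point): Glass beaker with a reddish sample, 62 mm diameter, 78 mm tall, upright on the tray; point on its axis half-way up. Leave it alone.
- beaker_b_mid (a point): Glass beaker with a blue sample, 62 mm diameter, 78 mm tall, upright on the tray; point half-way up. Leave it alone.
- beaker_c_mid (a point): Glass beaker with a cream sample, 62 mm diameter, 78 mm tall, upright on the tray; point half-way up. Leave it alone.
- sample_jar_mid (a point): Amber jar with white lid, 52 mm diameter, 70 mm tall, at the far end of the tray; point half-way up. Leave it alone.
- weigh_jar_mid (a point): Clear jar with blue lid, 48 mm diameter, 55 mm tall, at the far end of the tray; point half-way up. Leave it alone.
- dropper_a_mid (a point): Amber dropper bottle with black bulb, 36 mm diameter, 95 mm tall, standing on the bench between tray and mill; point on its axis, 45 mm up. Leave it alone.
- dropper_b_mid (a point): Second amber dropper bottle, the same, a little farther from the robot. Leave it alone.
There are look-alikes about, which are no part of the job. What is shaped like the part that bears cap_grip but green or red is not meant.

How it is judged:
By the outcome, as a careful person would: the job done as asked, in the order asked, and still so for the second after the job is handed in, while the arm keeps its last pose, push and grip.
It also fails if it takes over 48 s, if anything falls off the work surface, if the arm or the gripper's body presses on something with over 40 N, if the wrist force passes 120 N, or if a joint passes its speed limit or range.

## Working session

There is one attempt and no reset: what is moved stays moved. The work goes in short steps, Python scripts to look and compute and a tool call to move; the robot and the scene stay as the last step left them, time stands still between calls to the robot, and variables do not carry over. Pictures are saved under pics/ and viewed, and the job is handed in when it is done.

Besides the shell and the picture viewer there is one more tool, called after "Call:" in YAML: its name, and indented under it one key for each argument. move_arm: Moves the arm, as the interface text tells. Its arguments: {"type":"object","properties":{"rows":{"type":"string"},"grip":{"type":"number"},"newtons":{"type":"number"}},"required":["rows"]}

```bash
mkdir -p pics; ls
python3 - <<'E'
from station import sensors,camera,ctrl
import cv2,numpy as np,pickle
o=sensors.get_obs();print(o)
for n in("side","top","wrist"):
    c=camera(n);cv2.imwrite(f"pics/{n}0.png",c["color"]);pickle.dump((o,c),open(f"{n}0.pkl","wb"))
    print(n,c["mtx"],c.get("position"),c.get("attitude"),c.get("hand_eye"))
E
```

```text
pics
{'time_s': 0.0, 'qpos': array([ 1.15940033e+00,  3.00484065e-01,  1.52159634e+00, -3.38453422e-05,
        1.32065228e+00, -6.65802211e-02]), 'joint_vel': array([ 3.74374154e-04,  4.44915396e-05,  1.77843822e-03, -7.24720975e-04,
       -3.61013714e-04,  4.16145872e-04]), 'tau': array([-1.52943799e-04, -5.31795895e+01, -3.52743924e+01,  7.08987191e-02,
        2.42278964e-02, -4.57669034e-05]), 'ee_pos': array([0.1858519 , 0.51749173, 0.30207269]), 'eef_rot': array([-3.14154952e+00,  1.13968216e-03,  1.22598897e+00]), 'force': array([-0.34472614,  0.45501407, -0.40261543]), 'moment': array([-0.01782354, -0.03279309, -0.0572518 ]), 'grip_width': 0.09395927964991557}
side [[519.08300766   0.         280.30669123]
 [  0.         519.08300766 210.16985361]
 [  0.           0.           1.        ]] [-0.3427185  -0.82868821  0.84143228] [-2.09483851 -0.02001081 -0.73236216] None
top [[500.87298619   0.         289.64075676]
 [  0.         500.87298619 208.56478673]
 [  0.           0.           1.        ]] [0.35965714 0.09200583 1.25273163] [-2.98873414  0.01100437 -1.59080173] None
wrist [[365.93136739   0.         282.11657121]
 [  0.         365.93136739 202.10034565]
 [  0.           0.           1.        ]] None None [[ 9.99999764e-01  3.25093829e-04  6.05479170e-04 -4.45748651e-05]
 [-4.80417328e-04  9.60685525e-01  2.77638417e-01 -8.10775017e-02]
 [-4.91416539e-04 -2.77638642e-01  9.60685455e-01 -8.15383491e-02]
 [ 0.00000000e+00  0.00000000e+00  0.00000000e+00  1.00000000e+00]]
```

View pics/top0.png

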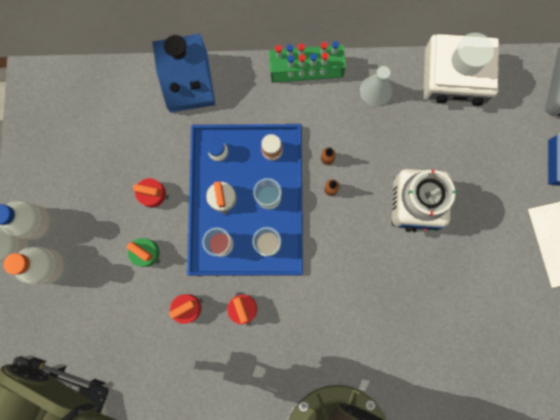

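View pics/side0.png

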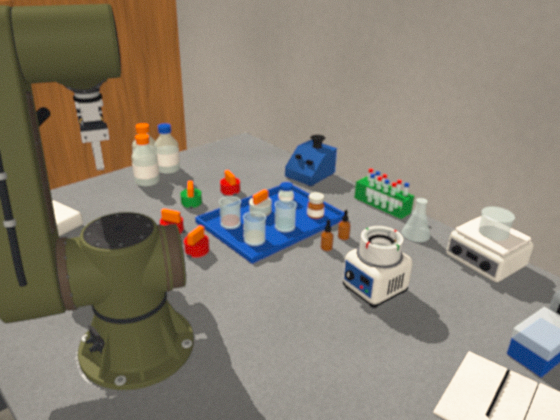

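View pics/wrist0.png

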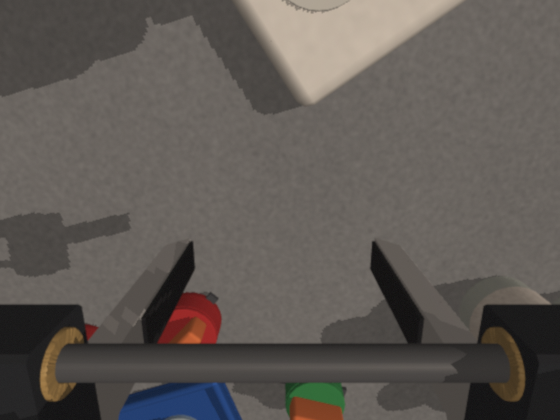

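The top view shows the white/orange cap on the tray at about (220,196). The mill collar is at about (430,193), and the look-alikes are off the tray. I'll enlarge both and measure.

```bash
cat > h.py <<'E'
import numpy as np,cv2
from scipy.spatial.transform import Rotation as R
def Rm(e): return R.from_euler('xyz',e).as_matrix()
def cam_pose(o,c):
    if "position" in c and c["position"] is not None: return Rm(c["attitude"]),np.array(c["position"])
    Rt=Rm(o["eef_rot"]);H=c["hand_eye"]
    return Rt@H[:3,:3],Rt@H[:3,3]+o["ee_pos"]
def plane(o,c,uv,z):
    Rc,p=cam_pose(o,c);uv=np.atleast_2d(uv).astype(float)
    d=(Rc@np.linalg.inv(c["mtx"])@np.c_[uv,np.ones(len(uv))].T).T
    return p+d*((z-p[2])/d[:,2])[:,None]
def deproj(o,c,vu):
    Rc,p=cam_pose(o,c);v,u=vu[:,0],vu[:,1];z=c["z_map"][v,u];k=z>0
    d=np.linalg.inv(c["mtx"])@np.c_[u,v,np.ones(len(u))].T
    return (p+(Rc@(d*z)).T)[k]
E
python3 - <<'E'
from h import *
import pickle
o,c=pickle.load(open("top0.pkl","rb"))
im=c["color"]
a=cv2.resize(im[150:260,180:310],None,fx=4,fy=4,interpolation=2);b=cv2.resize(im[155:245,380:470],None,fx=4.9,fy=4.9,interpolation=2)[:440]
cv2.imwrite("pics/crop0.png",cv2.resize(np.hstack([a,b]),None,fx=.82,fy=.82))
hsv=cv2.cvtColor(im,cv2.COLOR_BGR2HSV)
m=cv2.inRange(hsv,(5,150,150),(20,255,255))
m2=np.zeros_like(m);m2[170:225,195:250]=m[170:225,195:250]
vu=np.argwhere(m2>0);P=deproj(o,c,vu);print(len(vu),np.median(P,0),P.min(0),P.max(0))
Q=plane(o,c,vu[:,::-1],P[:,2].max());r=cv2.minAreaRect((Q[:,:2]*1000).astype(np.float32));print(r)
# whole-scene heights
Y,X=np.mgrid[150:240,385:465]
vu=np.c_[Y.ravel(),X.ravel()];P=deproj(o,c,vu);
K=P[(P[:,2]>.15)&(P[:,2]<.17)];print("collar",len(K),K.min(0),K.max(0),np.median(K,0)); print(cv2.minEnclosingCircle((K[:,:2]*1000).astype(np.float32)))
for n,lo,hi in(("red",(172,120,80),(180,255,255)),("red2",(0,120,80),(5,255,255)),("green",(45,80,60),(85,255,255))):
    mm=cv2.inRange(hsv,lo,hi);mm[:, :385]=0;mm[:,465:]=0;mm[:155]=0;mm[240:]=0
    nn,l,s,ce=cv2.connectedComponentsWithStats(mm)
    for i in range(1,nn): print(n,s[i],ce[i],plane(o,c,ce[i],.16))
E
```

```text
144 [0.58081109 0.26976679 0.07332555] [0.55412781 0.25995642 0.06815776] [0.60832667 0.28009832 0.07861968]
((579.9658813476562, 268.8267517089844), (55.75667953491211, 14.909111022949219), 9.316554069519043)
collar 769 [ 0.50885003 -0.26455424  0.15004379] [ 0.60933969 -0.16310921  0.16603942] [ 0.55755932 -0.21419758  0.15936597]
((559.786865234375, -214.2937469482422), 51.26643753051758)
red [425 228   2   1   2] [425.5 228. ] [[ 0.47875642 -0.19566515  0.16      ]]
red2 [432 170   2   2   4] [432.5 170.5] [[ 0.6070532  -0.21907878  0.16      ]]
red2 [431 212   2   3   6] [431.5 213. ] [[ 0.51159586 -0.21083732  0.16      ]]
red2 [424 229   3   1   3] [425. 229.] [[ 0.47658212 -0.19444043  0.16      ]]
green [410 191   1   2   2] [410.  191.5] [[ 0.56064627 -0.16643896  0.16      ]]
green [432 229   2   1   2] [432.5 229. ] [[ 0.47623473 -0.21079011  0.16      ]]
```

View pics/crop0.png

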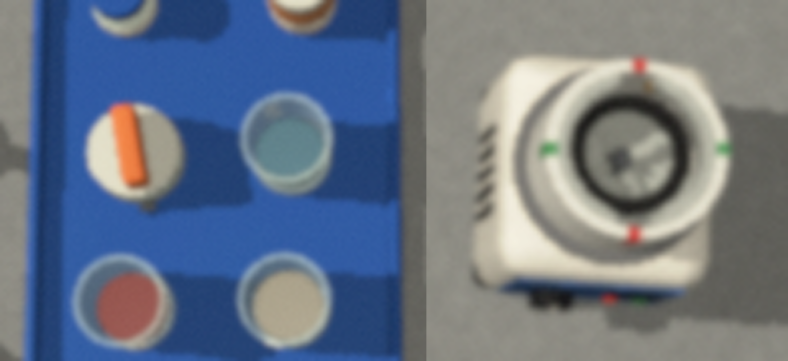

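```bash
cat >> h.py <<'E'
def plan(o,pos,yaw,n):
    """n rows from current pose to pos/yaw (tool down, also fixes tilt)"""
    R0=R.from_euler('xyz',o["eef_rot"]);R1=R.from_euler('xyz',[np.pi,0,yaw])
    w=(R0.inv()*R1).as_rotvec();out=[]
    d=(np.array(pos)-o["ee_pos"])/n*1000
    for i in range(n):
        Ri=R0*R.from_rotvec(w*i/n)
        out.append(" ".join("%.1f"%x for x in Ri.inv().apply(d))+" "+" ".join("%.3f"%x for x in w/n))
    print("; ".join(out))
E
python3 - <<'E'
from h import *
from station import sensors
plan(sensors.get_obs(),[.580,.269,.25],1.733,12)
E
```

```text
-8.4 37.9 4.4 -0.000 0.000 -0.042; -10.0 37.5 4.4 -0.000 0.000 -0.042; -11.6 37.1 4.4 -0.000 0.000 -0.042; -13.1 36.5 4.4 -0.000 0.000 -0.042; -14.6 36.0 4.4 -0.000 0.000 -0.042; -16.1 35.3 4.4 -0.000 0.000 -0.042; -17.6 34.6 4.4 -0.000 0.000 -0.042; -19.1 33.8 4.4 -0.000 0.000 -0.042; -20.5 33.0 4.4 -0.000 0.000 -0.042; -21.9 32.1 4.4 -0.000 0.000 -0.042; -23.2 31.1 4.4 -0.000 0.000 -0.042; -24.5 30.1 4.4 -0.000 0.000 -0.042
```

Call:
move_arm:
  rows: "-8 38 4 0 0 -0.042; -10 37 4 0 0 -0.042; -12 37 4 0 0 -0.042; -13 36 4 0 0 -0.042; -15 36 4 0 0 -0.042; -16 35 4 0 0 -0.042; -18 35 4 0 0 -0.042; -19 34 4 0 0 -0.042; -20 33 4 0 0 -0.042; -22 32 4 0 0 -0.042; -23 31 4 0 0 -0.042; -24 30 4 0 0 -0.042; 0 0 0 0 0 0; 0 0 0 0 0 0"
  grip: 0.1
  newtons: 60

```text
time_s: 1.9
ee_pos: [0.5915, 0.2637, 0.2485]
eef_rot: [-3.135, 0.003, 1.748]
force: [-1.1, 1.0, 0.1]
grip_width: 0.0518
```

```bash
cat > look.py <<'E'
import sys,pickle,cv2
from station import sensors,camera
n,t=sys.argv[1:3]
o=sensors.get_obs();c=camera(n);cv2.imwrite(f"pics/{n}{t}.png",c["color"]);pickle.dump((o,c),open(f"{n}{t}.pkl","wb"))
print(o["time_s"],o["ee_pos"],o["eef_rot"],o["force"],o["grip_width"])
E
python3 look.py wrist 1
```

```text
1.9 [0.59152954 0.26369138 0.24851852] [-3.13505030e+00  2.77223778e-03  1.74819022e+00] [-1.08039577  0.95386693  0.07053063] 0.0517737014703362
```

View pics/wrist1.png

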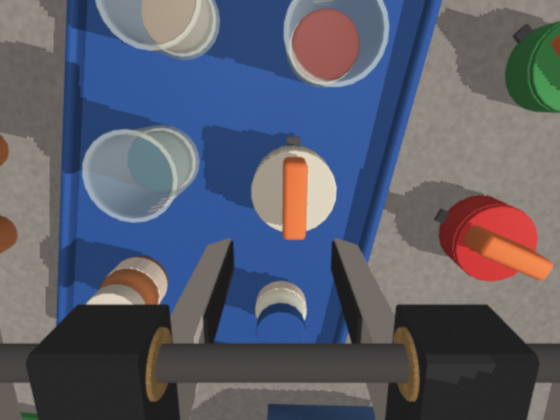

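The wrist view shows the cap at (294,190) with its bar nearly vertical (column 294, rows 157–240), close to the expected yaw. Now the bar's edges.

Run:
```python
from h import *
import pickle
o,c=pickle.load(open("wrist1.pkl","rb"))
hsv=cv2.cvtColor(c["color"],cv2.COLOR_BGR2HSV)
m=cv2.inRange(hsv,(5,150,120),(20,255,255));m[:,:240]=0;m[:,345:]=0;m[:140]=0;m[255:]=0
vu=np.argwhere(m>0);P=deproj(o,c,vu);print(len(vu),np.percentile(P[:,2],[5,50,95]))
top=vu
z=c["z_map"][vu[:,0],vu[:,1]]
for zz in(.074,):
    Pt=P[P[:,2]>.070];r=cv2.minAreaRect((Pt[:,:2]*1000).astype(np.float32));print("depth top",len(Pt),r)
    Q=plane(o,c,vu[:,::-1],zz);print("plane",cv2.minAreaRect((Q[:,:2]*1000).astype(np.float32)))
v=vu[:,0]*0
w=cv2.inRange(hsv,(0,0,130),(40,110,255));w[:,:240]=0;w[:,345:]=0;w[:140]=0;w[240:]=0
w=cv2.morphologyEx(w|m,cv2.MORPH_OPEN,np.ones((3,3)))
n,l,s,ce=cv2.connectedComponentsWithStats(w);i=1+s[1:,4].argmax();q=np.argwhere(l==i)
Q=plane(o,c,q[:,::-1],.044);print("disc",s[i],[ (a[0],a[1]) for a in [cv2.minEnclosingCircle((Q[:,:2]*1000).astype(np.float32))]])
Pd=deproj(o,c,q);Pd=Pd[(Pd[:,2]<.05)];print(np.median(Pd[:,2]),cv2.minEnclosingCircle((Pd[:,:2]*1000).astype(np.float32)))
plan(o,[.58,.269,.25],1.733,3)
```

```text
1821 [0.06975713 0.07327513 0.07453733]
depth top 1715 ((581.8018798828125, 270.6960144042969), (57.387725830078125, 16.728851318359375), 9.88818645477295)
plane ((579.8462524414062, 270.34063720703125), (60.22978591918945, 16.59806251525879), 10.228775024414062)
disc [ 252  149   84   90 5622] [((584.3846435546875, 271.58203125), 37.834022521972656)]
0.043615460477999135 ((582.3560791015625, 270.8962707519531), 34.43373489379883)
2.4 -3.5 -0.5 -0.002 0.001 0.005; 2.4 -3.5 -0.5 -0.002 0.001 0.005; 2.4 -3.5 -0.5 -0.002 0.001 0.005
```

Run:
```python
from h import *
from station import sensors
plan(sensors.get_obs(),[.581,.2705,.18],1.745,4)
```

```text
2.2 -2.2 17.1 -0.002 0.001 0.001; 2.2 -2.2 17.1 -0.002 0.001 0.001; 2.1 -2.2 17.1 -0.002 0.001 0.001; 2.1 -2.2 17.1 -0.002 0.001 0.001
```

Call:
move_arm:
  rows: "2.2 -2.2 17 -0.002 0.001 0.001; 2.2 -2.2 17 -0.002 0.001 0.001; 2.2 -2.2 17 -0.002 0.001 0.001; 2.2 -2.2 17 -0.002 0.001 0.001; 0 0 0 0 0 0; 0 0 0 0 0 0"

```text
time_s: 2.7
ee_pos: [0.5762, 0.2743, 0.1755]
eef_rot: [3.141, -0.001, 1.748]
force: [-0.4, 0.3, 0.6]
grip_width: 0.0516
```

Run:
```python
from h import *
from station import sensors
o=sensors.get_obs();print(o["eef_rot"],o["ee_pos"])
plan(o,[.581,.2705,.144],1.745,3)
```

```text
[ 3.14144422e+00 -1.30542332e-03  1.74836983e+00] [0.57622855 0.27433143 0.17546594]
-1.6 1.3 10.5 0.000 -0.000 0.001; -1.5 1.3 10.5 0.000 -0.000 0.001; -1.5 1.3 10.5 0.000 -0.000 0.001
```

Call:
move_arm:
  rows: "-3 3 8 0 0 0.001; -1 1 8 0 0 0.001; 0 0 7 0 0 0; 0 0 3 0 0 0; 0 0 0 0 0 0; 0 0 0 0 0 0"

```text
time_s: 3.45
ee_pos: [0.5815, 0.2709, 0.1486]
eef_rot: [3.14, -0.002, 1.746]
force: [-0.3, -1.3, 0.7]
grip_width: 0.0514
```

Run:
```python
from h import *
from station import sensors
o=sensors.get_obs();print(o["eef_rot"],o["ee_pos"])
plan(o,[.581,.2705,.144],1.745,1)
```

```text
[ 3.13999898e+00 -1.65345941e-03  1.74597963e+00] [0.58153805 0.27092274 0.14855113]
-0.3 -0.6 4.5 0.002 -0.002 0.001
```

Call:
move_arm:
  rows: "0 0 4.5 0.002 -0.002 0; 0 0 0 0 0 0"

```text
time_s: 3.7
ee_pos: [0.5816, 0.271, 0.144]
eef_rot: [-3.142, 0.0, 1.746]
force: [-0.4, 0.5, 0.2]
grip_width: 0.0512
```

Call:
move_arm:
  rows: "0 0 0 0 0 0; 0 0 0 0 0 0; 0 0 0 0 0 0; 0 0 0 0 0 0; 0 0 0 0 0 0; 0 0 0 0 0 0"
  grip: -1
  newtons: 60

```text
time_s: 4.45
ee_pos: [0.5816, 0.271, 0.1442]
eef_rot: [3.141, 0.0, 1.746]
force: [0.1, 0.0, -0.4]
grip_width: 0.0174
```

Call:
move_arm:
  rows: "0 0 -15 0 0 0; 0 0 -30 0 0 0; 0 0 -35 0 0 0; 0 0 -35 0 0 0; 0 0 -35 0 0 0; 0 0 -30 0 0 0; 0 0 -10 0 0 0; 0 0 0 0 0 0; 0 0 0 0 0 0"

```text
time_s: 5.58
ee_pos: [0.5804, 0.2707, 0.344]
eef_rot: [-3.141, 0.0, 1.746]
force: [-0.3, -0.6, -2.2]
grip_width: 0.0175
```

```bash
python3 look.py wrist 2
python3 - <<'E'
from h import *
from station import sensors
o=sensors.get_obs()
plan(o,[.5593,-.213,.335],np.radians(85),14)
E
```

```text
5.575 [0.58039282 0.2707063  0.34402073] [-3.14129308e+00  4.69036791e-04  1.74623303e+00] [-0.32351905 -0.56875286 -2.15391289] 0.017515517788924052
-33.8 -7.5 0.7 -0.000 0.000 0.019; -33.9 -6.9 0.7 -0.000 0.000 0.019; -34.0 -6.2 0.7 -0.000 0.000 0.019; -34.1 -5.6 0.7 -0.000 0.000 0.019; -34.2 -5.0 0.7 -0.000 0.000 0.019; -34.3 -4.3 0.7 -0.000 0.000 0.019; -34.4 -3.7 0.6 -0.000 0.000 0.019; -34.5 -3.0 0.6 -0.000 0.000 0.019; -34.5 -2.4 0.6 -0.000 0.000 0.019; -34.5 -1.7 0.6 -0.000 0.000 0.019; -34.6 -1.1 0.6 -0.000 0.000 0.019; -34.6 -0.4 0.6 -0.000 0.000 0.019; -34.6 0.2 0.6 -0.000 0.000 0.019; -34.6 0.9 0.6 -0.000 0.000 0.019
```

View pics/wrist2.png

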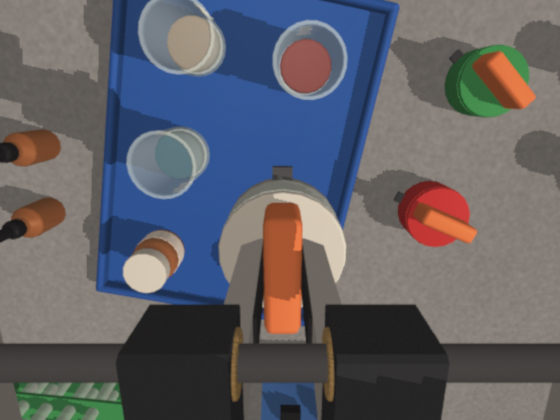

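The cap is held: bar at (283,265), drum at (283,245) and near lug at (283,173). I'll go to a spot 90 mm beyond the mill so the wrist camera sees the collar unobstructed.

Run:
```python
from h import *
import pickle
from station import sensors
o=sensors.get_obs()
plan(o,[.648,-.214,.344],np.radians(85),14)
o,c=pickle.load(open("wrist2.pkl","rb"))
H=c["hand_eye"]
hsv=cv2.cvtColor(c["color"],cv2.COLOR_BGR2HSV)
m=cv2.inRange(hsv,(5,150,100),(20,255,255));m[:,:250]=0;m[:,320:]=0;m[:190]=0;m[335:]=0
vu=np.argwhere(m>0);z=c["z_map"][vu[:,0],vu[:,1]]
d=np.linalg.inv(c["mtx"])@np.c_[vu[:,::-1],np.ones(len(vu))].T
D=H[:3,:3]@d; P=(H[:3,:3]@(d*z)).T+H[:3,3]; print("tool z pct",np.percentile(P[:,2],[5,50,95]))
Q=(H[:3,3][:,None]+D*((.070-H[2,3])/D[2])).T
print(cv2.minAreaRect((Q[:,:2]*1000).astype(np.float32)))
T=P[P[:,2]<.074];print(len(T),T.min(0),T.max(0))
for y in np.arange(T[:,1].min(),T[:,1].max(),.006):
    k=T[(T[:,1]>=y)&(T[:,1]<y+.006)]
    if len(k): print("%.3f: %.4f %.4f"%(y,k[:,0].min(),k[:,0].max()))
```

```text
-34.9 -1.3 0.0 -0.000 0.000 0.019; -35.0 -0.6 0.0 -0.000 0.000 0.019; -35.0 0.0 0.0 -0.000 0.000 0.019; -35.0 0.7 0.0 -0.000 0.000 0.019; -34.9 1.3 0.0 -0.000 0.000 0.019; -34.9 2.0 0.0 -0.000 0.000 0.019; -34.9 2.6 0.0 -0.000 0.000 0.019; -34.8 3.3 0.0 -0.000 0.000 0.019; -34.7 4.0 0.0 -0.000 0.000 0.019; -34.7 4.6 0.0 -0.000 0.000 0.019; -34.6 5.3 -0.0 -0.000 0.000 0.019; -34.5 5.9 -0.0 -0.000 0.000 0.019; -34.3 6.5 -0.0 -0.000 0.000 0.019; -34.2 7.2 -0.0 -0.000 0.000 0.019
tool z pct [0.06970724 0.07093577 0.08528688]
((0.25795841217041016, -4.556159973144531), (64.57469940185547, 17.354604721069336), 89.82784271240234)
4159 [-0.00847413 -0.08104732 -0.08153838] [0.00916406 0.0292456  0.07399936]
-0.081: 0.0002 0.0002
-0.033: -0.0075 0.0077
-0.027: -0.0080 0.0087
-0.021: -0.0081 0.0088
-0.015: -0.0082 0.0089
-0.009: -0.0083 0.0089
-0.003: -0.0084 0.0086
0.003: -0.0084 0.0092
0.009: -0.0085 0.0092
0.015: -0.0081 0.0088
0.021: -0.0082 0.0089
0.027: -0.0072 0.0074
```

Call:
move_arm:
  rows: "-20 0 0 0 0 0.019; -35 0 0 0 0 0.019; -35 0 0 0 0 0.019; -35 1 0 0 0 0.019; -35 1 0 0 0 0.019; -35 2 0 0 0 0.019; -35 3 0 0 0 0.019; -35 3 0 0 0 0.019; -35 4 0 0 0 0.019; -35 5 0 0 0 0.019; -35 5 0 0 0 0.019; -35 6 0 0 0 0.019; -34 6 0 0 0 0.019; -34 7 0 0 0 0.019; -12 0 0 0 0 0; 0 0 0 0 0 0; 0 0 0 0 0 0"

```text
time_s: 7.75
ee_pos: [0.6354, -0.2452, 0.3326]
eef_rot: [-3.123, 0.003, 1.453]
force: [0.4, 0.5, -3.1]
grip_width: 0.0176
```

```bash
python3 look.py wrist 3
```

```text
7.75 [ 0.63544333 -0.24517098  0.33256598] [-3.12335796  0.00325543  1.45304552] [ 0.4111041   0.51692601 -3.05928841] 0.01755942210788321
```

View pics/wrist3.png

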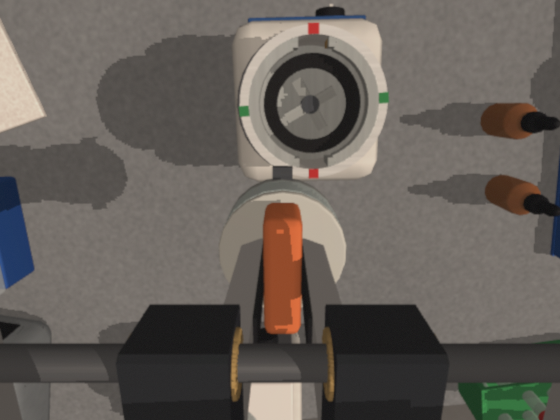

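The wrist view shows the collar clearly, with red slot marks at (313,29) and (313,173) and green marks at (244,111) and (383,98).

```bash
cat > mill.py <<'E'
from h import *
import pickle,sys
def run(t):
    o,c=pickle.load(open(f"wrist{t}.pkl","rb"))
    hsv=cv2.cvtColor(c["color"],cv2.COLOR_BGR2HSV);hsv[190:]=0;hsv[:,:225]=0;hsv[:,400:]=0
    red=cv2.inRange(hsv,(0,140,100),(6,255,255))|cv2.inRange(hsv,(172,140,100),(180,255,255))
    gr=cv2.inRange(hsv,(45,90,60),(85,255,255));res={}
    for n,mm in(("r",red),("g",gr)):
        k,l,s,ce=cv2.connectedComponentsWithStats(mm)
        for i in range(1,k):
            if s[i,4]>15:
                p=plane(o,c,ce[i],.16)[0];print(n,s[i],ce[i].round(1),p.round(4));res.setdefault(n,[]).append(p)
    r=np.array(res["r"]);g=np.array(res["g"])
    print("mid red",r.mean(0),"d",np.linalg.norm(r[0]-r[1]),"mid green",g.mean(0),"d",np.linalg.norm(g[0]-g[1]))
    a=r[np.argmax(r[:,0])]-r[np.argmin(r[:,0])];b=g[np.argmax(g[:,1])]-g[np.argmin(g[:,1])]
    print("yaw red",np.degrees(np.arctan2(a[1],a[0])),"green-90",np.degrees(np.arctan2(b[1],b[0]))-90)
    Y,X=np.mgrid[0:185,225:400];P=deproj(o,c,np.c_[Y.ravel(),X.ravel()]);K=P[(P[:,2]>.15)&(P[:,2]<.17)]
    print("collar z",np.median(K[:,2]),len(K),cv2.minEnclosingCircle((K[:,:2]*1000).astype(np.float32)))
run(sys.argv[1])
E
python3 mill.py 3
```

```text
r [309  23   9  11  98] [313.   27.9] [ 0.5122 -0.2112  0.16  ]
r [309 169   9   9  80] [313. 173.] [ 0.6061 -0.2201  0.16  ]
g [380  93   8   9  72] [383.5  97. ] [ 0.5601 -0.1682  0.16  ]
g [239 106  10  10  77] [243.2 110.7] [ 0.558 -0.263  0.16 ]
mid red [ 0.55919571 -0.21563623  0.16      ] d 0.09432326458198871 mid green [ 0.55906602 -0.2156352   0.16      ] d 0.09479993154574366
yaw red -5.424426618913228 green-90 -1.302367768468514
collar z 0.15952272773787576 8076 ((559.566162109375, -215.45114135742188), 50.72466278076172)
```

Run:
```python
from h import *
import pickle
o,c=pickle.load(open("wrist3.pkl","rb"));H=c["hand_eye"]
im=c["color"];cv2.imwrite("pics/cap3.png",cv2.resize(im[155:345,200:365],None,fx=3,fy=3,interpolation=2))
Y,X=np.mgrid[185:290,200:365];vu=np.c_[Y.ravel(),X.ravel()];z=c["z_map"][vu[:,0],vu[:,1]];k=z>0;vu=vu[k];z=z[k]
d=np.linalg.inv(c["mtx"])@np.c_[vu[:,::-1],np.ones(len(vu))].T
P=(H[:3,:3]@(d*z)).T+H[:3,3]
print(np.histogram(P[:,2],bins=np.arange(.06,.15,.005)))
D=P[(P[:,2]>.092)&(P[:,2]<.106)&(np.abs(P[:,0])<.045)];print(np.median(D[:,2]),len(D))
# drum-top outline: per tool-x column min y
pts=[]
for x in np.arange(-.034,.034,.002):
    q=D[np.abs(D[:,0]-x)<.001]
    if len(q): pts.append((x,q[:,1].min()))
pts=np.array(pts)
from scipy.optimize import least_squares
f=least_squares(lambda p:np.hypot(pts[:,0]-p[0],pts[:,1]-p[1])-.035,[0,0],loss='soft_l1',f_scale=.001);print("centre",f.x,np.abs(f.fun).mean())
f=least_squares(lambda p:np.hypot(pts[:,0]-p[0],pts[:,1]-p[1])-p[2],[0,0,.035],loss='soft_l1',f_scale=.001);print("free",f.x)
```

```text
(array([ 312,  596, 2725,  358,  311,  272,  198,  833, 3848,  243,  194,
        185,  122,   89,   59,   20,    0]), array([0.06 , 0.065, 0.07 , 0.075, 0.08 , 0.085, 0.09 , 0.095, 0.1  ,
       0.105, 0.11 , 0.115, 0.12 , 0.125, 0.13 , 0.135, 0.14 , 0.145]))
0.10060644122408537 4812
centre [0.00019569 0.00098821] 0.00017209355556869216
free [0.00024444 0.00167278 0.03558723]
```

View pics/cap3.png

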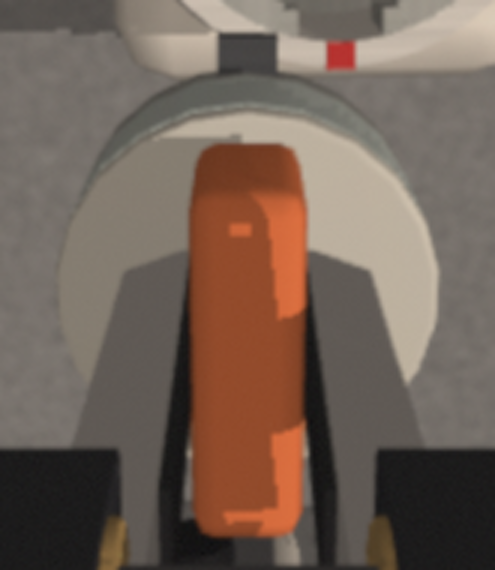

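Run:
```python
from h import *
from station import sensors
o=sensors.get_obs();print(o["ee_pos"],o["eef_rot"])
plan(o,[.5592,-.2155,.325],np.radians(84.6),5)
```

```text
[ 0.63549751 -0.24506281  0.33264721] [-3.12346409  0.00331816  1.45328307]
4.1 -15.8 1.8 -0.004 0.001 -0.005; 4.2 -15.8 1.7 -0.004 0.001 -0.005; 4.2 -15.8 1.7 -0.004 0.001 -0.005; 4.3 -15.8 1.6 -0.004 0.001 -0.005; 4.4 -15.8 1.6 -0.004 0.001 -0.005
```

Call:
move_arm:
  rows: "4 -15 1 -0.004 0.001 -0.005; 4 -15 1 -0.004 0.001 -0.005; 4 -15 1 -0.004 0.001 -0.005; 4 -15 1 -0.004 0.001 -0.005; 4 -12 0 -0.004 0.001 -0.005; 0 0 0 0 0 0; 0 0 0 0 0 0"

```text
time_s: 8.68
ee_pos: [0.5648, -0.2104, 0.3307]
eef_rot: [3.137, -0.002, 1.487]
force: [-0.4, 0.9, -1.2]
grip_width: 0.0179
```

Run:
```python
from h import *
from station import sensors
o=sensors.get_obs();print(o["ee_pos"],o["eef_rot"],o["qpos"])
plan(o,[.5592,-.2155,.318],np.radians(84.6),1)
```

```text
[ 0.5647878  -0.21037315  0.33065023] [ 3.13688738e+00 -1.75093821e-03  1.48733239e+00] [-0.41824812  0.39872921  1.32373197  0.00323879  1.41526351 -1.90607191]
-5.6 -5.2 12.6 0.005 -0.002 0.011
```

Call:
move_arm:
  rows: "-3 -3 3 0.005 -0.002 0.01; -2 -2 2 0 0 0; 0 0 0 0 0 0; 0 0 0 0 0 0"

```text
time_s: 9.18
ee_pos: [0.5597, -0.2154, 0.3247]
eef_rot: [-3.14, 0.0, 1.477]
force: [-0.4, 0.8, -2.2]
grip_width: 0.0176
```

Run:
```python
from h import *
from station import sensors
o=sensors.get_obs();print(o["ee_pos"],o["eef_rot"])
plan(o,[.5592,-.2155,.318],np.radians(84.6),1)
```

```text
[ 0.55965824 -0.21542067  0.32466171] [-3.14018463e+00  1.96075116e-04  1.47652352e+00]
-0.1 -0.4 6.7 -0.001 0.000 -0.000
```

Call:
move_arm:
  rows: "0 -0.4 7 -0.001 0 0; 0 0 7 0 0 0; 0 0 5 0 0 0; 0 0 0 0 0 0; 0 0 0 0 0 0"

```text
time_s: 9.8
ee_pos: [0.5592, -0.2153, 0.3039]
eef_rot: [-3.141, -0.0, 1.477]
force: [-0.3, -0.7, -2.0]
grip_width: 0.0175
```

```bash
python3 look.py wrist 4;python3 look.py side 4
python3 - <<'E'
import cv2,numpy as np
a=cv2.imread("pics/side4.png")[190:310,320:430];b=cv2.imread("pics/wrist4.png")[60:330,140:430]
cv2.imwrite("pics/c4.png",np.hstack([cv2.resize(a,(385,420),interpolation=2),cv2.resize(b,(410,420),interpolation=2)]))
E
```

```text
9.8 [ 0.55921442 -0.21531995  0.3038916 ] [-3.14065089e+00 -4.25097129e-05  1.47663743e+00] [-0.33114382 -0.6564096  -2.00030129] 0.017517661206699783
9.85 [ 0.55922608 -0.21528069  0.30389259] [-3.14066177e+00 -5.94109813e-05  1.47667719e+00] [ 0.12223044 -0.32194732 -0.87802833] 0.017585617333862328
```

View pics/c4.png

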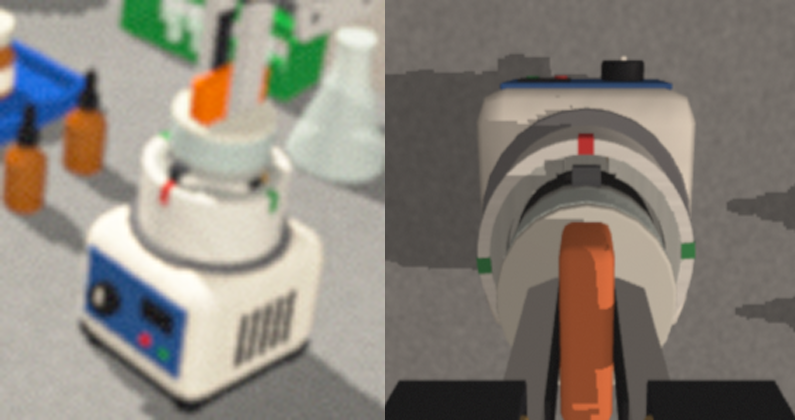

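The cap sits centred over the collar: the near lug at (585,175) of the crop is in line with the red mark and slot at (585,145). I'll lower it gently.

Call:
move_arm:
  rows: "0 0 4 0 0 0; 0 0 4 0 0 0; 0 0 4 0 0 0; 0 0 3 0 0 0; 0 0 0 0 0 0"

```text
time_s: 10.52
ee_pos: [0.5592, -0.2153, 0.2879]
eef_rot: [-3.141, -0.0, 1.477]
force: [1.3, -0.1, -1.5]
grip_width: 0.0177
```

Call:
move_arm:
  rows: "0 0 3 0 0 0; 0 0 2 0 0 0; 0 0 2 0 0 0; 0 0 0 0 0 0; 0 0 0 0 0 0"

```text
time_s: 11.15
ee_pos: [0.5593, -0.2154, 0.2823]
eef_rot: [3.14, 0.001, 1.477]
force: [-2.4, 1.0, 4.3]
grip_width: 0.0178
```

Call:
move_arm:
  rows: "0 0 2 0 0 0; 0 0 2 0 0 0; 0 0 0 0 0 0; 0 0 0 0 0 0"

```text
time_s: 11.65
ee_pos: [0.5593, -0.2154, 0.2791]
eef_rot: [3.139, 0.001, 1.477]
force: [-2.8, 1.2, 6.9]
grip_width: 0.0177
```

Call:
move_arm:
  rows: "0 0 0.6 0 0 0; 0 0 0.2 0 0 0.04; 0 0 0.2 0 0 0.06; 0 0 0.2 0 0 0.06; 0 0 0 0 0 0.06; 0 0 0 0 0 0"

```text
time_s: 12.4
ee_pos: [0.5594, -0.2154, 0.2794]
eef_rot: [3.137, 0.001, 1.25]
force: [-2.8, -0.3, 5.4]
grip_width: 0.0171
```

Run:
```python
from h import *
from station import sensors
o=sensors.get_obs();print(o["ee_pos"],o["eef_rot"],o["force"],o["moment"])
plan(o,[.5592,-.2155,.2787],o["eef_rot"][2],1)
```

```text
[ 0.55942781 -0.21544847  0.2793836 ] [3.13716305e+00 9.04896099e-04 1.24991324e+00] [-2.79639276 -0.32923065  5.37150842] [0.31998157 0.66403604 0.12572483]
-0.1 -0.2 0.7 0.004 0.001 0.000
```

Call:
move_arm:
  rows: "0 0 0.7 0.003 0 0.08; 0 0 0.3 0 0 0.09; 0 0 0.3 0 0 0.09; 0 0 0.3 0 0 0.09; 0 0 0.3 0 0 0.09; 0 0 0 0 0 0"

```text
time_s: 13.15
ee_pos: [0.5595, -0.2156, 0.2792]
eef_rot: [3.138, -0.0, 0.796]
force: [-3.1, 0.4, 5.0]
grip_width: 0.0178
```

Run:
```python
from h import *
from station import sensors
o=sensors.get_obs();print(o["ee_pos"],o["eef_rot"],o["force"],o["moment"])
plan(o,[.5592,-.2155,.2787],o["eef_rot"][2],1)
```

```text
[ 0.55950631 -0.21556709  0.27916485] [ 3.13766597e+00 -5.59188371e-05  7.96457895e-01] [-3.14940742  0.37451029  4.97265666] [0.33156935 0.60583022 0.20872159]
-0.2 -0.3 0.5 0.004 -0.000 -0.000
```

Call:
move_arm:
  rows: "-0.2 -0.2 0.6 0.003 0 0.09; 0 0 0.3 0 0 0.09; 0 0 0.3 0 0 0.09; 0 0 0.3 0 0 0.09; 0 0 0.3 0 0 0.09; 0 0 0.3 0 0 0.09; 0 0 0 0 0 0"

```text
time_s: 14.02
ee_pos: [0.5594, -0.2157, 0.2792]
eef_rot: [3.138, -0.002, 0.241]
force: [-2.7, 0.1, 3.9]
grip_width: 0.0176
```

Run:
```python
from h import *
from station import sensors
o=sensors.get_obs();print(o["ee_pos"],o["eef_rot"],o["force"],o["moment"])
plan(o,[.5592,-.2155,.2787],o["eef_rot"][2],1)
```

```text
[ 0.55937997 -0.21574463  0.27918401] [ 3.13788657e+00 -2.22163257e-03  2.40992690e-01] [-2.692035    0.0837606   3.90795614] [0.24088361 0.65240397 0.29350081]
-0.1 -0.3 0.5 0.004 -0.002 -0.000
```

Call:
move_arm:
  rows: "0 0 0.5 0.003 0 0.07; 0 0 0.3 0 0 0.06; 0 0 0.3 0 0 0.05; 0 0 0.2 0 0 0.04; 0 0 0 0 0 0.03; 0 0 0 0 0 0"

```text
time_s: 14.78
ee_pos: [0.5593, -0.2159, 0.2792]
eef_rot: [3.139, -0.003, -0.014]
force: [-2.2, -0.1, 5.0]
grip_width: 0.0176
```

```bash
python3 look.py wrist 5
python3 - <<'E'
from station import sensors
o=sensors.get_obs();print(o["moment"],o["qpos"])
E
```

```text
14.775 [ 0.55928548 -0.21588702  0.27920633] [ 3.13931321e+00 -3.02384525e-03 -1.38720460e-02] [-2.21704532 -0.13336194  4.96908885] 0.017575064760312377
[0.19592955 0.64608959 0.41738535] [-4.29206479e-01  4.27428097e-01  1.40347533e+00 -8.90774647e-04
  1.30704344e+00 -4.15477288e-01]
```

View pics/wrist5.png

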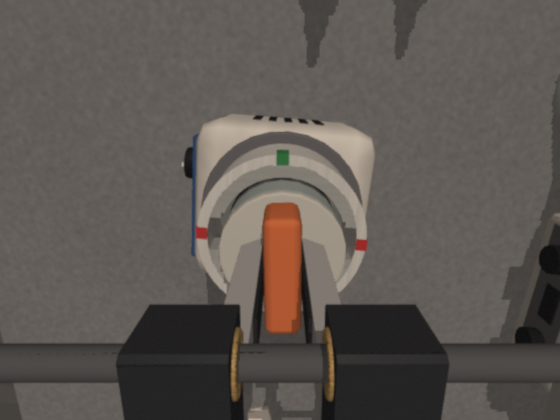

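The bar now points at the green mark (283,157). I'll push on against the stop, leaving the last command as a turning push.

Call:
move_arm:
  rows: "0 0 0 0.001 0 0.03; 0 0 0 0 0 0.03; 0 0 0 0 0 0.03"

```text
time_s: 15.2
ee_pos: [0.5602, -0.2159, 0.2794]
eef_rot: [3.14, -0.007, -0.107]
force: [6.7, 1.9, 1.3]
grip_width: 0.0177
```

Run:
```python
from station import sensors
o=sensors.get_obs();print(o["ee_pos"],o["eef_rot"],o["force"],o["moment"],o["joint_vel"])
```

```text
[ 0.56023004 -0.21587113  0.27939661] [ 3.14017446 -0.00668227 -0.10731417] [6.7252712  1.94189784 1.27275081] [ 0.08759375 -1.33700004  0.81118231] [ 3.75443555e-03  4.81463474e-04 -2.22538477e-03 -3.78710651e-05
  8.90701989e-04  2.47952916e-01]
```

Call:
move_arm:
  rows: "0 0 0 0 0 0"

```text
time_s: 15.32
ee_pos: [0.5604, -0.2157, 0.2794]
eef_rot: [3.14, -0.007, -0.108]
force: [-3.5, 1.3, 4.9]
grip_width: 0.0177
```

```bash
python3 look.py wrist 6
cat > bar.py <<'E'
from h import *
import pickle,sys
o,c=pickle.load(open(f"wrist{sys.argv[1]}.pkl","rb"));H=c["hand_eye"]
hsv=cv2.cvtColor(c["color"],cv2.COLOR_BGR2HSV)
m=cv2.inRange(hsv,(5,150,100),(20,255,255));m[:,:230]=0;m[:,340:]=0;m[:190]=0;m[340:]=0
D=lambda uv:(lambda d:(H[:3,3][:,None]+d*((.070-H[2,3])/d[2])).T)(H[:3,:3]@np.linalg.inv(c["mtx"])@np.c_[uv,np.ones(len(uv))].T)
mids=[]
for v in range(222,325,4):
    u=np.where(m[v])[0]
    if len(u)>20: mids.append(((u.min()+u.max())/2,v))
Q=D(np.array(mids));p=np.polyfit(Q[:,1],Q[:,0],1);print("bar in tool: slope(rad) %.4f x0 %.2fmm"%(p[0],p[1]*1e3), "yaw",o["eef_rot"][2])
E
for i in 4 5 6; do python3 bar.py $i; done
python3 - <<'E'
from station import sensors
o=sensors.get_obs();print(o["moment"],o["joint_vel"][5])
E
```

```text
15.325 [ 0.56043166 -0.21572277  0.27940011] [ 3.14017175 -0.00713342 -0.10780815] [-3.47906367  1.34794467  4.93076729] 0.01767229958507443
bar in tool: slope(rad) -0.0014 x0 0.19mm yaw 1.4766374281367995
bar in tool: slope(rad) 0.0033 x0 -0.26mm yaw -0.013872045996187188
bar in tool: slope(rad) 0.0175 x0 -0.20mm yaw -0.10780815278759848
[ 0.11572744 -0.05049059  0.84064459] -0.009120958325156532
```

View pics/wrist6.png

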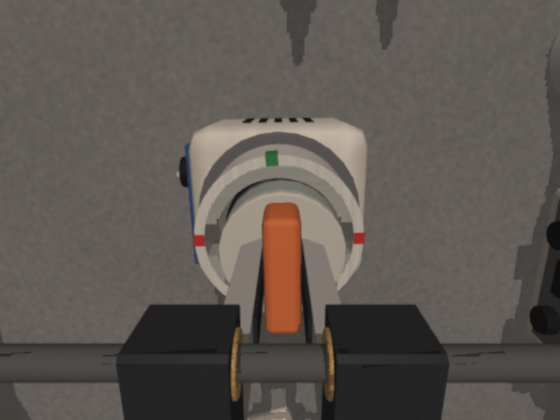

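Call:
move_arm:
  rows: "0 0 0 0 0 0.015; 0 0 0 0 0 0.01; 0 0 0 0 0 0.005"

```text
time_s: 15.75
ee_pos: [0.5604, -0.2157, 0.2794]
eef_rot: [3.14, -0.007, -0.138]
force: [0.3, 0.8, 3.9]
grip_width: 0.0177
```

```bash
python3 look.py wrist 7; python3 bar.py 7
python3 - <<'E'
from station import sensors
o=sensors.get_obs();print(o["eef_rot"],o["moment"],o["joint_vel"][5])
E
```

```text
15.75 [ 0.56044797 -0.21565262  0.27942308] [ 3.14014637 -0.00723272 -0.13831058] [0.25067833 0.75643588 3.8715883 ] 0.01769610664639951
bar in tool: slope(rad) 0.0454 x0 -0.11mm yaw -0.13831057780010925
[ 3.14018548 -0.0071939  -0.13852518] [0.06941147 0.04159156 1.29473368] -0.009211663496973905
```

The tool turned 0.03 rad further while the bar rotated 0.028 rad within the jaws and the moment rose to 1.29 N m. So the cap is hard on the stop. I'll ease the push slightly to a comfortable holding torque.

Call:
move_arm:
  rows: "0 0 0 0 0 -0.018; 0 0 0 0 0 0; 0 0 0 0 0 0; 0 0 0 0 0 0"

```text
time_s: 16.3
ee_pos: [0.5604, -0.2157, 0.2794]
eef_rot: [3.14, -0.007, -0.119]
force: [0.2, 1.0, 4.1]
grip_width: 0.0175
```

```bash
python3 look.py wrist 8; python3 bar.py 8;python3 look.py top 8;python3 look.py side 8
python3 - <<'E'
from station import sensors
o=sensors.get_obs();print(o["eef_rot"],o["moment"],o["joint_vel"][5])
E
```

```text
16.3 [ 0.56040629 -0.21569948  0.27938304] [ 3.14013949 -0.00711324 -0.11942345] [0.22669372 1.03698897 4.14637121] 0.01745843073336828
bar in tool: slope(rad) 0.0267 x0 -0.13mm yaw -0.1194234518239361
16.35 [ 0.56040923 -0.21570182  0.27939798] [ 3.14016116 -0.0072054  -0.11946789] [0.65156795 1.32107808 4.10308799] 0.017690639352069472
16.4 [ 0.56040046 -0.21568111  0.27939717] [ 3.14011676 -0.00715301 -0.11937216] [0.72559776 1.00262289 4.06256219] 0.0174663570200905
[ 3.14008674 -0.00719067 -0.11937048] [0.05971842 0.0884012  1.01167922] -0.0007001666855948165
```

View pics/top8.png

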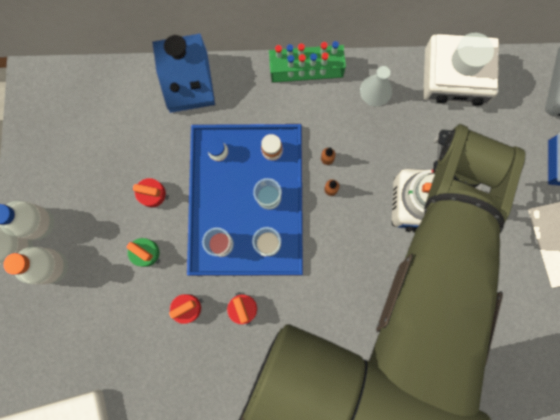

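View pics/side8.png

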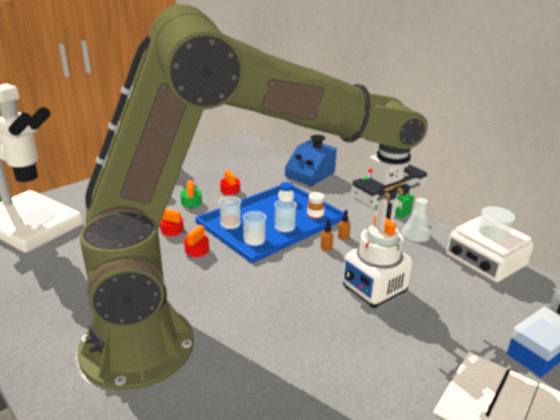

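The bar's own heading is unchanged after easing (−0.093 rad), so the cap is still on the stop with a steady 1.0 N m. The top and side views show the beakers, jars and dropper bottles standing where they were.

```bash
python3 -c "
from station import ctrl
print(ctrl.hand_in())"
```

```text
the job is handed in; nothing more can be done
None
```

I handed the job in at about 16.4 s, with the cap gripped at 60 N and held turned at the mill's stop. I lifted it off the tray by its bar, lowered it into the collar with the lugs in the slots, pressed the ring about 7 mm and turned the cap clockwise about 1.57 rad.

**At the stop:** Turning the tool another 0.03 rad only twisted it about 0.03 rad against the bar. The bar stayed at −0.09 rad and the moment rose to 1.29 N m. I then eased back to a steady 1.0 N m, more than the 0.62 N m that spring and rubbing can resist, and the bar did not move.

**Disagreements:** The turn came to about 1.57 rad against the "about 1.5 rad" given. I put this down to a few degrees of play and entry-angle error. The bar sits about 0.027 rad skewed between the jaws from the holding torque.

**Surroundings:** In the last top and side views the beakers, jars and dropper bottles stand where they started. The force readings I saw stayed under about 8 N.

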